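Unlock, lever open and unload a transit case of valve blocks

TASK

Unload the olive transit case: take the T-handle key from its stand, give both recessed locks in the lid a full quarter turn counter-clockwise and put the key back in its stand; then lever the lid up with the yellow flat lever at the notch in the front rim, swing it fully open and lay the lever down flat on the worktop. Put every valve block from the case upright in the grey parts tray and shut the lid of the empty case again, without disturbing the other things on the bench.

Things in the scene. Friction and masses are not known exactly. Their poses are not given: they have to be found in the camera images.
- transit_case: olive transit case, fixed to the bench, 128 x 236 x 54 mm without lid, walls 5 mm; origin at the centre of its underside, x from the front (flange and notch, towards the robot) to the rear (hinge), z up. Foam floor at z = 8 mm; pockets at y = -66, 0, +66 mm, x = +9 mm; ribs between them 5 mm high, foam strips at the front and rear ends 12 mm high; nothing else stands inside
- lever_notch (a point): centre of the mouth of the lever notch, 80 mm in front of the case's origin and 50 mm above the worktop, axes as the case: 48 mm wide (y), 8 mm high (z), 16 mm deep (to +x); its ceiling is the underside of the closed lid, its floor a steel sill; the lid's front edge is flush with the mouth and has a yellow strip there
- lid_hinge (a point): point on the axis of the lid's hinge, in the middle of the case's rear rim, 56 mm above the worktop; the axis runs along the case's y. The underside of the closed lid lies 2 mm below it, the upper face 6 mm above it, and the lid reaches 148 mm from it to its front edge
- case_lid (a joint): lid angle in rad: 0 closed, 1.85 fully open (leaning back on its stop). The stiff hinge keeps the lid at any angle; about 3 N at the front edge moves it. It cannot open while a lock is shut
- lock_left (a joint): quarter-turn lock at the left (case +y side): 0 locked (red pointer to the front), 1.57 open (pointer to the right, case -y), growing counter-clockwise seen from above, hard stops at 0 and 1.8; its cam lets go at about 1.25. It starts between 0 and 0.2, takes about 0.06 N m and stays where it is left
- lock_right (a joint): the same lock at the right (case -y side)
- socket_left (a point): centre of the mouth of the left lock's black boss, turning with the rotor. The boss is 42 mm across and stands 30 mm above the lid's upper face, with a round bore of 25 mm; from 14 mm to 30 mm below the mouth the rotor has a square socket, 14 mm across flats, closed below; its flats lie along this point's x and y
- socket_right (a point): the same for the right lock
- t_key: T-handle key, 0.16 kg: square shaft 12 mm across flats, lowest 7 mm tapering to 5 mm; origin at the centre of the tip, z up to the handle, flats along x and y. Orange crossbar 90 mm long (x), 18 mm thick (y), 22 mm high, centred 99 mm above the tip; a collar of 28 mm diameter, 52 to 58 mm above the tip, rests on the stand, the tip then 4 mm above the worktop
- key_stand: aluminium stand fixed to the bench, 56 x 56 x 56 mm with foot tabs to 84 mm (y), 6 mm high; origin at the centre of its underside; a square hole, 20 mm wide and 54 mm deep, in the middle of its top
- stand_hole (a point): centre of the mouth of the stand's hole, on its top face
- lid_lever: flat lid lever, 186 mm long, 0.12 kg, lying flat: yellow handle 100 x 24 x 18 mm and a steel blade 20 mm wide, 3 mm thick, at mid-height of the handle, its last 16 mm thinning to 1.6 mm; origin on the underside below the front end of the handle; x runs to the blade's tip, z up; the handle lies from x = -100 mm to 0
- lever_tip (a point): middle of the blade's tip edge, 86 mm in front of the lever's origin and 9 mm above its underside
- parts_tray: flat grey loose tray, 200 (x) x 300 (y) x 32 mm, walls and floor 3 mm; origin at the centre of its underside
- valve_block_1: die-cast valve block, 0.16 kg: body 36 (x) x 52 (y) x 36 mm, round ports on both y ends make it 72 mm long, one on top 44 mm high; the body's middle is at x = +2 mm from the origin, which lies on the underside; grip across the 36 mm. At the start y lies along the case's x; two or three of the three blocks are present, in the pockets
- valve_block_2: the same
- valve_block_3: the same
- thread_locker: bystander: red thread-locker bottle, 24 x 40 x 94 mm, standing left of the vice
- grease_tub: bystander: white grease tub with blue lid, 68 x 68 x 52 mm, behind the key stand
- screwdriver_2: bystander: yellow cross-head screwdriver, 159 mm long, left of the vice
- lid_edge (a point): middle of the lid's lower front edge, axes fixed to the lid: x along the lid from its front edge to the hinge, z out of its upper face. The lid is 240 mm wide, 8 mm thick, about 0.3 kg with its locks, and carries two black round lock bosses near its front corners

How it is judged:
By the outcome, as a careful person would: the job done as asked, in the order asked, and still so for the second after the job is handed in, with the robot touching nothing.
Of valve_block_1, valve_block_2, valve_block_3 only 2 to 3 are there at a start; the rules pass over those that are not, and their reading is None.
At some moment in a run one of lid_lever, parts_tray may be knocked a few centimetres aside while the robot is not near it.
It also fails if it takes over 200 s, if anything falls off the work surface, if the arm or the gripper's body presses on something with over 40 N, if the wrist force passes 120 N, or if a joint passes its speed limit or range.

ROBOT

A 6-joint arm with a two-finger parallel gripper is mounted at the origin on a cart in front of the work surface, level with it; the furniture and walls round the work are solid. World frame = base frame: x ahead of the robot, y to its left, z up, the work surface at z = 0. Lengths are in m, angles in rad, forces in N, time in s.
With the tool pointing down it reaches from about 0.275 to 0.875 m from the base axis. Payload 12.5 kg.
Tool frame: the origin (TCP) lies at the very end of the fingers, on their centre line; the grasp point (between the pads) lies 19 mm behind it; z points along the fingers, y is the line along which they close (so a half turn about z gives the same grasp; the last joint's range is limited). The gripper opens to 85 mm and grips with 20 to 120 N. Pads are 22 mm wide; open, the fingers measure 114 mm over their backs; the gripper's body (76 mm by 85 mm) begins 54 mm behind the grasp point. The pads swing forward as they close: fully open they stand 13 mm farther back than shut.
Start: joints at [-1.274, 0.351, 1.652, -0, 1.139, -0.085], TCP at [0.205, -0.51, 0.2] pointing down, gripper open.
Joint ranges: [-2.75, 2.75], [-0.79, 2.1], [0.01, 2.65], [-1.57, 4.71], [0.07, 3.14], [-2.87, 2.87]. Speed limits (rad/s): [2.22, 2.22, 2.79, 3.14, 3.14, 3.14].

INTERFACE

Orientations are given as a 3x3 rotation matrix whose columns are the frame's x, y, z axes.
In Python, from bench import manip gives the robot as it stands. Calls block until the motion is done:
- manip.move_ptp(position, orientation): joint-space move of the TCP to a pose.
- manip.move_l(position, attitude=None, max_speed=0.15): straight line of the TCP; attitude=None keeps the orientation; max_speed is the mean speed in m/s.
- manip.move_j(angles): joint-space move.
- manip.set_gripper(opening, effort=None): opening from 0.0 (shut) to 1.0 (fully open); effort is the grip in N (None keeps the last); returns when the fingers have stopped.
- manip.dwell(seconds).
- manip.inverse_kinematics(position, orientation): joint angles nearest the present ones, or None.
- manip.grab_frame(name): name is "scene" or "top" or "wrist"; returns (picture, depth): 480x640x3 uint8, red, green, blue; 480x640 float32, m along the optical axis (not along the pixel's ray), 0 where there is no reading.
- manip.get_calibration(name): a dict with "camera_matrix" (3x3 intrinsics, pixels), "k1" (the pictures are not rectified: a ray, as slopes to the right and down, at radius r is drawn at 1 + k1 r^2 times it, then the intrinsics apply), "R" (3x3) and "t" (3): a world point X has camera coordinates R X + t. Camera axes: x right, y down, z forward; pixel columns grow to the right and rows downward; lengths in m; the calibration is good to about 2 mm. A picture is of the moment at which its call begins: read the wrist's pose just before it. get_calibration takes no time and is no camera call; for the wrist camera it gives the pose at the moment of the call.
A pose or a line that the arm cannot do raises manip.Unreachable and nothing moves.
- manip.sign_off(): hands the job in; it is judged then, once.
Trained networks look in the newest picture that a camera, given by its name, has taken for a name from the list of things; names that differ only in an ending like _2 or _b are one class to them, and where a whole thing is asked for, a point or a joint stands for the part that bears it (a point fixed in the world has none). Each returns a list of dicts, best first, with "confidence" (0 to 1); they miss things now and then, are a little off and sometimes report something else, mostly with a low value. They report only what shows in the picture. A call takes as long as a camera call.
- manip.look_for(camera, name): "at" ([x, y, z] in m, in world coordinates, good to about 4 mm: the middle of the surface that is visible of it).
Readings, each from a call of its own:
- manip.current_time(): time.
- manip.current_qpos(): joint angles.
- manip.current_joint_vel(): joint speeds.
- manip.current_joint_torque(): joint torques, N m.
- manip.current_ee_pos(): TCP position.
- manip.current_tcp_rot(): TCP orientation.
- manip.current_force(): force on the tool from outside, world axes, zero at the start.
- manip.current_ft_torque(): the same for the moment, N m.
- manip.current_grip_width(): opening from 0.0 (shut) to 1.0 (fully open).
- manip.current_grip_force(): force on a finger pad.
Only numpy, scipy, OpenCV 4.12 (cv2) and the standard library are available. Lean on these libraries where they do the work, as an engineer would, in place of code of your own. Each camera call takes 0.05 s, during which the arm holds its last target. There are 200 camera calls.

## Working session

There is one attempt and no reset: what is moved stays moved. The work goes in short steps, each a Python script; the robot and the scene stay as the last script left them, time stands still between calls to the robot, and variables do not carry over. Pictures are saved under pics/ and viewed, at most 19 in all, crops included, and the job is handed in when it is done.

```bash
ls; mkdir -p pics
cat > h.py <<'E'
import numpy as np, cv2
from bench import manip as m
def snap(cam,fn=None,crop=None,scale=1):
    c=m.get_calibration(cam); im,d=m.grab_frame(cam)
    if fn:
        o=im if crop is None else im[crop[1]:crop[3],crop[0]:crop[2]]
        if scale!=1:o=cv2.resize(o,None,fx=scale,fy=scale,interpolation=cv2.INTER_CUBIC)
        cv2.imwrite('pics/'+fn,o[:,:,::-1])
    return c,im,d
def ray(c,u,v):
    K=np.array(c["camera_matrix"]);k=c["k1"]
    a=np.array([(u-K[0,2])/K[0,0],(v-K[1,2])/K[1,1]]);b=a.copy()
    for _ in range(20): b=a/(1+k*(b@b))
    return np.array([b[0],b[1],1.])
def world(c,u,v,z):   # pixel + depth
    R=np.array(c["R"]);t=np.array(c["t"]); return R.T@(ray(c,u,v)*z-t)
def onplane(c,u,v,h): # pixel on plane z=h
    R=np.array(c["R"]);t=np.array(c["t"]); o=-R.T@t; d=R.T@ray(c,u,v); return o+d*(h-o[2])/d[2]
def pix(c,X):
    R=np.array(c["R"]);t=np.array(c["t"]);K=np.array(c["camera_matrix"]);p=R@np.asarray(X)+t
    s=p[:2]/p[2]; s=s*(1+c["k1"]*(s@s)); return np.array([K[0,0]*s[0]+K[0,2],K[1,1]*s[1]+K[1,2]])
def cloud(c,d):       # HxWx3 world
    K=np.array(c["camera_matrix"]);h,w=d.shape
    v,u=np.mgrid[:h,:w]; p=np.stack([u,v],-1).reshape(-1,1,2).astype(float)
    q=cv2.undistortPoints(p,K,np.array([c["k1"],0,0,0.])).reshape(h,w,2)
    P=np.dstack([q,np.ones((h,w))])*d[...,None]
    return (P-np.array(c["t"]))@np.array(c["R"])
def down(yaw): # tool pointing down; tool x axis at yaw
    c,s=np.cos(yaw),np.sin(yaw)
    return np.array([[c,s,0],[s,-c,0],[0,0,-1.]])
E
cat > a.py <<'E'
from h import *
np.set_printoptions(precision=4,suppress=True)
for cam in("scene","top"):
    c,im,d=snap(cam,cam+"0.png")
    print(cam,-np.array(c["R"]).T@c["t"],c["k1"],(d>0).mean())
    np.savez(cam+"0.npz",im=im,d=d)
    for n in["transit_case","lever_notch","lid_hinge","socket_left","socket_right","t_key","key_stand","stand_hole","lid_lever","lever_tip","parts_tray","valve_block_1","thread_locker","grease_tub","screwdriver_2","lid_edge"]:
        try:print(n,[(np.round(r["at"],3).tolist(),round(r["confidence"],2)) for r in m.look_for(cam,n)[:3]])
        except Exception as e:print(n,e)
print(m.current_tcp_rot(),m.current_time())
E
python3 a.py
```

```text
pics
scene [-0.1883 -0.9708  0.6302] -0.15505458958244456 0.99587890625
transit_case [([0.529, -0.252, 0.031], 0.9)]
lever_notch [([0.529, -0.248, 0.034], 0.77)]
lid_hinge [([0.527, -0.25, 0.033], 0.82)]
socket_left []
socket_right []
t_key [([0.55, 0.039, 0.107], 0.59), ([0.376, -0.285, 0.014], 0.28)]
key_stand [([0.376, -0.28, 0.018], 0.63)]
stand_hole []
lid_lever [([0.375, -0.281, 0.018], 0.95)]
lever_tip [([0.378, -0.285, 0.012], 0.8)]
parts_tray []
valve_block_1 [([0.549, 0.038, 0.107], 0.19)]
thread_locker [([0.469, 0.071, 0.055], 0.77), ([0.357, 0.078, 0.016], 0.66)]
grease_tub []
screwdriver_2 []
lid_edge [([0.591, -0.254, 0.064], 0.6), ([0.55, 0.035, 0.108], 0.27), ([0.378, -0.286, 0.014], 0.18)]
top [ 0.2777 -0.2063  1.3399] 0.07425552437619745 0.9959342447916667
transit_case [([0.554, -0.174, 0.061], 0.75)]
lever_notch [([0.554, -0.173, 0.062], 0.68), ([0.513, -0.091, 0.062], 0.44)]
lid_hinge [([0.56, -0.171, 0.061], 0.6), ([0.549, 0.02, 0.048], 0.28)]
socket_left [([0.509, -0.088, 0.065], 0.61), ([0.381, -0.263, 0.013], 0.49)]
socket_right [([0.534, -0.266, 0.07], 0.7)]
t_key [([0.56, 0.037, 0.114], 0.98), ([0.369, 0.078, 0.022], 0.38)]
key_stand [([0.553, 0.018, 0.052], 0.88)]
stand_hole [([0.549, 0.019, 0.05], 0.6)]
lid_lever [([0.376, -0.263, 0.019], 0.95)]
lever_tip [([0.382, -0.264, 0.014], 0.88)]
parts_tray [([0.469, -0.494, 0.006], 0.96)]
valve_block_1 []
thread_locker [([0.471, 0.069, 0.056], 0.85)]
grease_tub [([0.642, 0.082, 0.048], 0.96), ([0.56, -0.175, 0.062], 0.61), ([0.554, -0.177, 0.065], 0.52)]
screwdriver_2 [([0.371, 0.081, 0.021], 0.65)]
lid_edge [([0.555, -0.173, 0.064], 0.82)]
[[ 0.928   0.3725 -0.    ]
 [ 0.3725 -0.928   0.    ]
 [-0.     -0.     -1.    ]] 1.7
```

View pics/scene0.png

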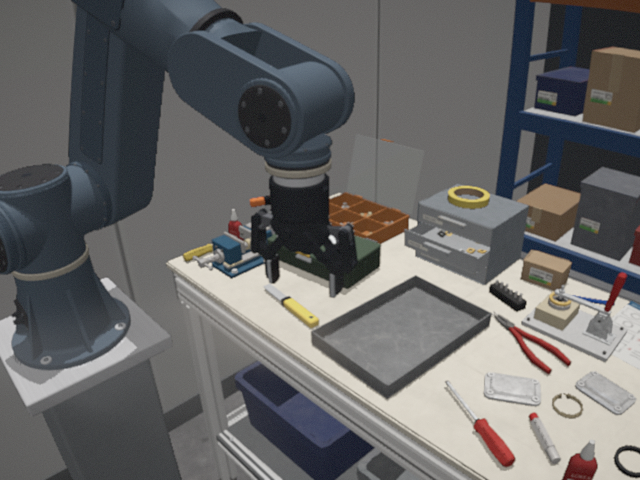

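View pics/top0.png

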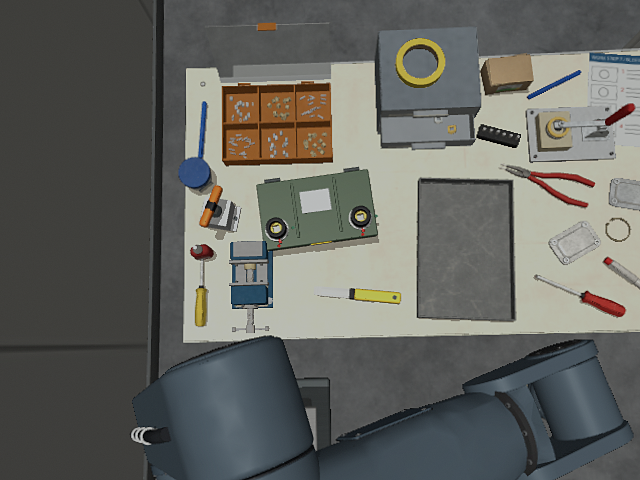

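Scene: the case is at about (313,208) in the top view, with lock bosses at (276,229) and (360,216) and red pointers to the front. The key and stand are at (215,210), the lever lies from (318,292) to (400,297) with its tip to +y, and the tray is at (466,250). Next I take closer wrist views.

```bash
cat > b.py <<'E'
from h import *
np.set_printoptions(precision=4,suppress=True)
for i,(p,y) in enumerate([((0.42,-0.17,0.42),0),((0.45,-0.0,0.40),0)]):
    m.move_ptp(p,down(y)); c,im,d=snap("wrist",f"w{i}.png")
    np.savez(f"w{i}.npz",im=im,d=d,c=c)
    print(-np.array(c["R"]).T@c["t"],np.array(c["R"]),m.current_qpos(),m.current_time())
    for n in["socket_left","socket_right","t_key","stand_hole","lever_tip","lid_edge","lever_notch"]:
        print(n,[(np.round(r["at"],4).tolist(),round(r["confidence"],2)) for r in m.look_for("wrist",n)[:3]])
E
python3 b.py
```

```text
[ 0.4939 -0.1707  0.5942] [[-0.0004 -1.     -0.0006]
 [-0.9561  0.0002  0.293 ]
 [-0.293   0.0007 -0.9561]] [-0.4886  0.0255  1.522  -0.0001  1.5951  1.0829] 3.425
socket_left [([0.513, -0.0937, 0.0651], 0.64)]
socket_right [([0.5328, -0.2624, 0.066], 0.55)]
t_key [([0.5571, 0.0154, 0.0581], 0.65), ([0.5627, 0.0388, 0.1114], 0.61)]
stand_hole [([0.5543, 0.0165, 0.0595], 0.82)]
lever_tip [([0.3828, -0.258, 0.0199], 0.9), ([0.5632, 0.0384, 0.1105], 0.45)]
lid_edge [([0.5567, -0.1691, 0.061], 0.8)]
lever_notch [([0.5566, -0.1685, 0.0623], 0.92)]
[ 0.5239 -0.0006  0.5749] [[ 0.0005 -1.      0.0002]
 [-0.9564 -0.0004  0.292 ]
 [-0.292  -0.0003 -0.9564]] [-0.1055  0.0221  1.5696 -0.0004  1.5497  1.466 ] 4.5583
socket_left [([0.5134, -0.087, 0.063], 0.85)]
socket_right [([0.533, -0.2657, 0.0673], 0.71)]
t_key [([0.5639, 0.0403, 0.108], 0.64), ([0.5342, -0.2626, 0.0648], 0.32)]
stand_hole [([0.5604, 0.0226, 0.0609], 0.88)]
lever_tip [([0.3854, -0.26, 0.016], 0.58)]
lid_edge [([0.5627, -0.1724, 0.0614], 0.58), ([0.5605, 0.0213, 0.0551], 0.15)]
lever_notch [([0.5605, -0.1686, 0.0601], 0.94)]
```

View pics/w0.png

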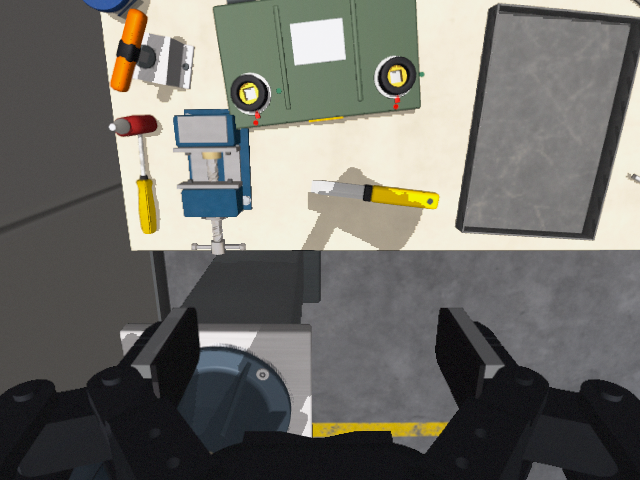

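View pics/w1.png

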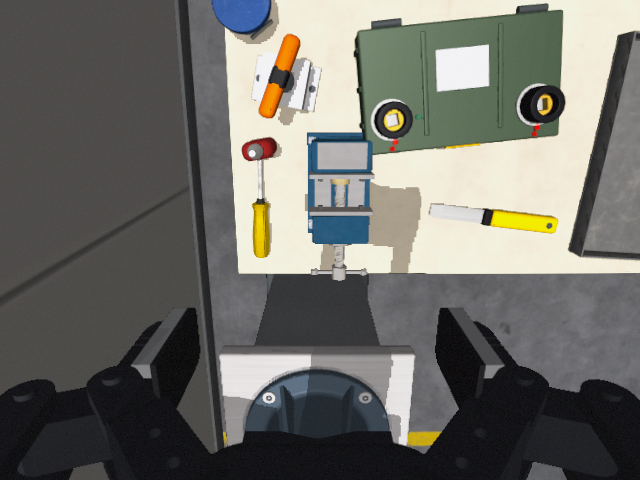

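```bash
cat > e.py <<'E'
from h import *
np.set_printoptions(precision=4,suppress=True)
def rect(P,name,yawaxis=True):
    P=P[:,:2]
    (cx,cy),(w,h),a=cv2.minAreaRect((P*1000).astype(np.float32))
    print(name,"c",round(cx,1),round(cy,1),"wh",round(w,1),round(h,1),"ang",round(a,2),"n",len(P),"mean",P.mean(0)*1000)
import sys
for f,cam in(("top0","top"),("w0",None),("w1",None)):
    z=np.load(f+".npz",allow_pickle=True);im,d=z["im"],z["d"]
    c=m.get_calibration(cam) if cam else z["c"].item()
    X=cloud(c,d);hsv=cv2.cvtColor(im,cv2.COLOR_RGB2HSV);H,S,V=[hsv[...,i].astype(int) for i in range(3)]
    x,y,zz=X[...,0],X[...,1],X[...,2]
    roi=lambda a,b,e,g:(x>a)&(x<b)&(y>e)&(y<g)
    er=lambda M:cv2.erode(M.astype(np.uint8),np.ones((3,3)))>0
    print("==",f,"table z",np.median(zz[roi(.4,.45,-.3,-.25)&(d>0)]))
    g=roi(.4,.75,-.34,.0)&(zz>.045)&(zz<.075)&(d>0); rect(X[er(g)],"lid"); print(" lid z",np.median(zz[g]))
    for n,cx,cy in(("L",.512,-.09),("R",.533,-.263)):
        g=(np.hypot(x-cx,y-cy)<.04)&(zz>.084)&(zz<.1); P=X[g]
        if len(P)>10:
            (a,b),r=cv2.minEnclosingCircle((P[:,:2]*1000).astype(np.float32)); print(n,a,b,r,np.median(P[:,2]),len(P))
        red=(np.hypot(x-cx,y-cy)<.06)&((H<8)|(H>172))&(S>150)&(V>120)
        if red.sum():print("  red",np.median(X[red],0),red.sum())
    o=roi(.45,.68,-.06,.12)&(H>5)&(H<18)&(S>170)&(zz>.08)
    rect(X[er(o)],"bar"); print(" top z",np.percentile(zz[o],90))
    s=roi(.48,.66,-.06,.12)&(zz>.048)&(zz<.065)
    rect(X[er(s)],"stand")
    yl=roi(.3,.48,-.4,-.12)&(zz>.005)&(zz<.04); rect(X[er(yl)],"lever"); yl&=(H>20)&(H<35)&(S>150);rect(X[er(yl)],"handle"); print(" z",np.percentile(zz[yl],80))
    t=roi(.25,.75,-.7,-.3)&(zz>.024)&(zz<.04)&(d>0)&~yl; 
    if t.sum()>9: rect(X[t],"tray")
E
python3 e.py
```

```text
== top0 table z 0.0007113101540613239
lid c 565.3 -188.7 wh 209.2 425.0 ang 25.84 n 6611 mean [ 562.6913 -173.4993]
 lid z 0.06264273923701638
L 516.457763671875 -87.83165740966797 21.219375610351562 0.0919437383393962 223
  red [ 0.4891 -0.0931  0.0667] 13
R 535.2708129882812 -262.37548828125 21.23398780822754 0.09216933013823457 221
  red [ 0.5054 -0.2669  0.0658] 14
bar c 560.1 40.1 wh 13.6 82.4 ang 68.14 n 130 mean [570.0953  35.902 ]
 top z 0.11720310897303131
stand c 590.9 19.2 wh 178.9 152.8 ang 18.34 n 540 mean [600.4758  55.5343]
lever c 411.8 -273.9 wh 217.1 144.9 ang 85.29 n 731 mean [ 382.2082 -271.5443]
handle c 372.1 -324.2 wh 23.7 18.5 ang 84.45 n 9 mean [ 374.7293 -327.1987]
 z 0.019763258738918404
tray c 534.0 -503.2 wh 392.2 431.9 ang 89.75 n 1443 mean [ 544.4323 -530.7422]
== w0 table z 0.0010493304162337742
lid c 512.5 -150.2 wh 295.4 218.2 ang 89.88 n 20244 mean [ 556.4363 -167.2216]
 lid z 0.06327626191119701
L 508.9242858886719 -81.00457000732422 30.89107894897461 0.0929651915166271 736
  red [ 0.4872 -0.0943  0.0658] 48
R 535.331787109375 -263.6263427734375 21
[... 615 characters left out ...]
67.4548]
 lid z 0.06319202384960715
L 507.9266357421875 -81.24192810058594 30.589069366455078 0.09281872474696881 716
  red [ 0.4866 -0.0941  0.0644] 48
R 535.2960815429688 -262.9787292480469 21.484678268432617 0.09251282204448685 878
  red [ 0.5036 -0.2681  0.0645] 50
bar c 555.7 39.2 wh 82.5 59.6 ang 15.63 n 567 mean [566.4144  36.3738]
 top z 0.11573084157847294
stand c 576.8 21.9 wh 175.3 169.9 ang 9.79 n 3002 mean [594.9965  47.8796]
lever c 396.7 -276.3 wh 150.1 232.4 ang 3.39 n 2925 mean [ 391.3163 -310.5536]
handle c 376.8 -294.9 wh 93.6 21.3 ang 83.7 n 824 mean [ 377.4277 -291.8437]
 z 0.019545142257617804
tray c 467.8 -393.4 wh 310.9 91.6 ang 12.28 n 1646 mean [ 468.7877 -391.892 ]
```

Views show: the lock L socket at (250,93), R at (396,76), the key bar at (128,50) over the stand at (165,60), the lever at (375,193). Next I take close, identically placed wrist views of the key and both locks, so that common errors cancel.

```bash
cat > c.py <<'E'
from h import *
np.set_printoptions(precision=4,suppress=True)
T={"K":(.560,.0385,.115),"L":(.5164,-.0878,.092),"R":(.5353,-.263,.092)}
tiles=[]
for n in "KLR":
    t=np.array(T[n]); m.move_ptp(t+[.016,0,.12],down(0)); c,im,d=snap("wrist"); np.savez("c"+n,im=im,d=d,c=c)
    X=cloud(c,d);hsv=cv2.cvtColor(im,cv2.COLOR_RGB2HSV);H,S,V=[hsv[...,i].astype(int) for i in range(3)]
    x,y,z=X[...,0],X[...,1],X[...,2]
    if n=="K":
        g=(H>5)&(H<18)&(S>170)&(z>.10)&(np.hypot(x-t[0],y-t[1])<.06)
        P=X[cv2.morphologyEx(g.astype(np.uint8),cv2.MORPH_OPEN,np.ones((5,5)))>0]
        print("bar",cv2.minAreaRect((P[:,:2]*1000).astype(np.float32)),np.median(P[:,2]),np.percentile(P[:,2],[5,95]),len(P))
        A=np.c_[P[:,:2],np.ones(len(P))];print("tilt",np.linalg.lstsq(A,P[:,2],rcond=None)[0])
        s=(abs(z-.057)<.005)&(np.hypot(x-.557,y-.02)<.07);P=X[cv2.morphologyEx(s.astype(np.uint8),cv2.MORPH_OPEN,np.ones((3,3)))>0]
        print("stand",cv2.minAreaRect((P[:,:2]*1000).astype(np.float32)),np.median(P[:,2]))
    else:
        g=(z>.086)&(z<.1)&(np.hypot(x-t[0],y-t[1])<.028); P=X[g]
        e=cv2.fitEllipse(cv2.convexHull((P[:,:2]*1000).astype(np.float32)))
        print(n,"boss",e,np.median(P[:,2]))
        r=(np.hypot(x-t[0],y-t[1])<.05)&((H<8)|(H>172))&(S>150)&(V>120); print(" red",np.median(X[r],0),r.sum())
        q=np.degrees(np.arctan2(*(-(np.median(X[r],0)[:2]*1000-np.array(e[0])))[::-1])); print(" socket yaw",q)
    tiles.append(im[60:340,180:460])
cv2.imwrite("pics/close.png",cv2.resize(np.hstack(tiles),(798,266))[:,:,::-1])
E
python3 c.py
```

```text
bar ((561.5941162109375, 41.09339904785156), (17.341211318969727, 88.75209045410156), 67.931884765625) 0.11425625066136727 [0.1098 0.116 ] 1866
tilt [-0.0754 -0.1415  0.162 ]
stand ((540.8746337890625, 37.87751007080078), (111.4732666015625, 70.19595336914062), 8.487339973449707) 0.057143802195704904
L boss ((516.2443237304688, -88.94672393798828), (41.194786071777344, 41.32579040527344), 36.83591842651367) 0.0928960058786038
 red [ 0.4818 -0.0927  0.0639] 34
 socket yaw 6.286764532666824
R boss ((535.5964965820312, -263.9743347167969), (41.0828742980957, 41.48973846435547), 105.92012786865234) 0.09287626621889881
 red [ 0.5008 -0.2678  0.0638] 31
 socket yaw 6.316787655977828
```

View pics/close.png

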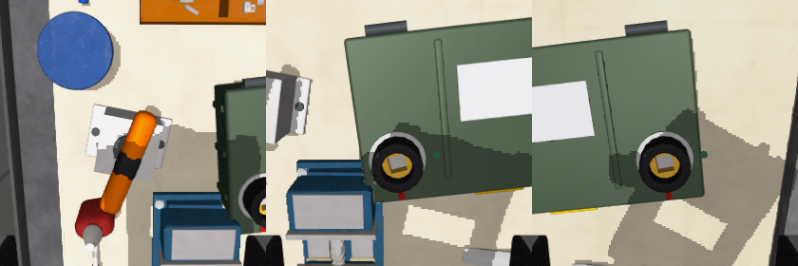

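Close views: key bar at (130,160), bosses L at (398,165) and R at (664,165) with visible square sockets. I'll zoom in on the two sockets and the key to get the square's angle.

Run:
```python
from h import *
t=[]
for n,p in(("w0",(256,100)),("w0",(398,85))):
    im=np.load(n+".npz",allow_pickle=True)["im"];u,v=p;t.append(cv2.resize(im[v-32:v+32,u-32:u+32],(266,266),interpolation=cv2.INTER_CUBIC))
r1=np.hstack(t+[np.zeros_like(t[0])]);t=[]
for n,X in(("cL",(.5162,-.0889,.092)),("cR",(.5356,-.264,.092)),("cK",(.558,.03,.08))):
    z=np.load(n+".npz",allow_pickle=True);u,v=pix(z["c"].item(),X).astype(int);print(n,u,v);h=40 if n!="cK" else 70;t.append(cv2.resize(z["im"][v-h:v+h,u-h:u+h],(266,266),interpolation=cv2.INTER_CUBIC))
cv2.imwrite("pics/zoom.png",np.vstack([r1,np.hstack(t)])[:,:,::-1])
```

```text
cL 317 236
cR 319 236
cK 327 226
```

View pics/zoom.png

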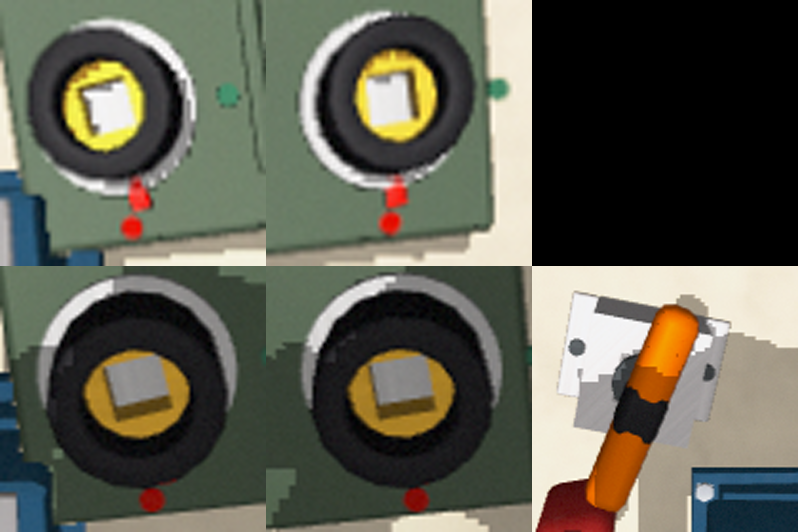

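```bash
cat >> h.py <<'E'
np.set_printoptions(precision=4,suppress=True)
def lower(p,z,step=.004,fmax=15,v=.05):
    """straight down in steps, stop on a push > fmax; returns z reached"""
    f0=np.array(m.current_force()); p=np.array(p,float)
    while p[2]>z+1e-6:
        p[2]=max(z,p[2]-step); m.move_l(p,max_speed=v)
        f=np.array(m.current_force())-f0
        if np.linalg.norm(f)>fmax: print("push",f,"at z",p[2]); break
    return p[2]
KX=np.array([.5614,.0409]);KY=np.radians(-22.1)
LK={"L":np.array([.5162,-.0889]),"R":np.array([.5356,-.2640])}
E
python3 - <<'E'
from h import *
z=np.load("w0.npz",allow_pickle=True)["c"].item()
for n,p,q in(("L",(257.7,114.4),(255.8,122.9)),("R",(397.5,99.2),(396.1,106.7))):
    for s in(p,q):
        w=onplane(z,*s,.063)[:2]-LK[n]; print(n,w,np.degrees(np.arctan2(-w[1],-w[0])))
m.set_gripper(.5,effort=80)
m.move_ptp([*KX,.18],down(KY)); m.move_l([*KX,.082],max_speed=.1); m.set_gripper(0.0,80)
print(m.current_grip_width()*85,m.current_grip_force(),m.current_ee_pos(),m.current_force(),m.current_time())
c,im,d=snap("wrist","grip.png",(120,100,520,480),1.5)
m.move_l([*KX,.20],max_speed=.12); print(m.current_grip_width()*85,m.current_force())
E
```

```text
L [-0.0253 -0.0069] 15.282208654517412
L [-0.0356 -0.0041] 6.585734972922292
R [-0.0265 -0.0058] 12.37165450732679
R [-0.0354 -0.0045] 7.271598753461423
-0.0009255146482552751 7.126044410651957 [0.5627 0.0404 0.0839] [-2.6778 -3.8005 14.4762] 10.525
-0.2798214403597042 [-1.0369  0.1805  0.6375]
```

View pics/grip.png

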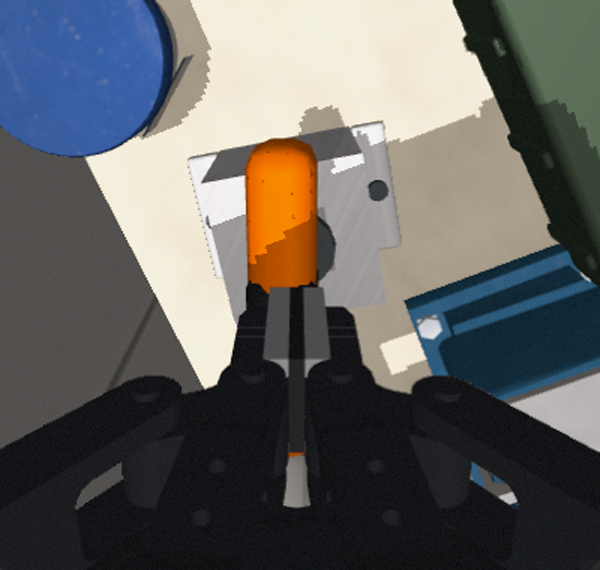

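The gripper shut fully on nothing: in the picture the fingers sit over the bar at (295,300) instead of straddling it. I'll look again from here.

Run:
```python
from h import *
c,im,d=snap("wrist");np.savez("g2",im=im,d=d,c=c);m.set_gripper(.5)
c2,i2,d2=snap("wrist")
X=cloud(c,d);g=(np.hypot(X[...,0]-.5614,X[...,1]-.0409)<.06)&(X[...,2]>.07)
hsv=cv2.cvtColor(im,cv2.COLOR_RGB2HSV);o=(hsv[...,0]>5)&(hsv[...,0]<18)&(hsv[...,1]>170)&(X[...,2]<.15)
P=X[o];print(np.percentile(P[:,2],[2,50,98]),P.mean(0),cv2.minAreaRect((P[:,:2]*1000).astype(np.float32)))
cv2.imwrite("pics/g2.png",cv2.resize(np.hstack([im[60:,120:520],i2[60:,120:520]]),(800,420))[:,:,::-1])
print(m.current_grip_width(),m.current_force())
```

```text
[0.0021 0.0297 0.1158] [0.6532 0.0008 0.0458] ((592.9998779296875, -15.521102905273438), (145.62277221679688, 248.58245849609375), 76.71416473388672)
0.4981458441473362 [0.489  0.1337 0.4738]
```

View pics/g2.png

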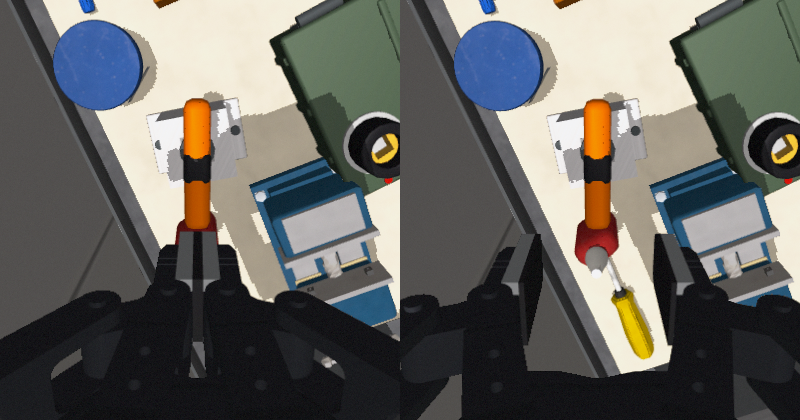

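Run:
```python
from h import *
z=np.load("g2.npz",allow_pickle=True);c=z["c"].item();X=cloud(c,z["d"])
for p in((318,280),(318,288),(306,296),(332,296),(306,320),(332,320),(318,310),(317,175),(317,225)):print(p,X[p[1],p[0]],z["d"][p[1],p[0]],z["im"][p[1],p[0]])
print("tcp pixel .2",pix(c,[.5614,.0409,.2]),"grasp",pix(c,[.5614,.0409,.219]))
print("bar centre pix",pix(c,[.5614,.0409,.114]),np.linalg.norm(X[225,317]-X[165,317]))
print(m.current_ee_pos(),m.current_tcp_rot())
```

```text
(318, 280) [0.5273 0.0537 0.1161] 0.27875242 [184  82   0]
(318, 288) [0.5208 0.0564 0.1136] 0.28322536 [154  68   0]
(306, 296) [0.5722 0.0405 0.2395] 0.1470546 [78 79 80]
(332, 296) [0.569  0.0317 0.2402] 0.14628708 [75 77 79]
(306, 320) [0.5722 0.04   0.2576] 0.12976786 [78 78 78]
(332, 320) [0.5689 0.0324 0.2572] 0.13021822 [76 77 78]
(318, 310) [0.5709 0.0364 0.2511] 0.1359493 [17 19 22]
(317, 175) [0.5936 0.0275 0.1133] 0.2604424 [245 137   0]
(317, 225) [0.5635 0.0398 0.1154] 0.26796946 [33 33 35]
tcp pixel .2 [316.3772 278.9933] grasp [316.2989 296.9366]
bar centre pix [316.6011 227.8801] 0.038880096285702895
[0.5614 0.0409 0.2   ] [[ 0.9265 -0.3762  0.    ]
 [-0.3762 -0.9265  0.    ]
 [-0.     -0.     -1.    ]]
```

Run:
```python
from h import *
s=m.get_calibration("scene");print("scene start tcp pix",pix(s,[.205,-.51,.2]),pix(s,[.205,-.51,.237]))
p=np.array(m.current_ee_pos());R=np.array(m.current_tcp_rot())
for o in(0,.2,.5,1):
    m.set_gripper(o);c,im,d=snap("wrist");X=(cloud(c,d)-p)@R
    for sgn in(1,-1):
        g=(abs(X[...,0]-.011)<.004)&(X[...,1]*sgn>0)&(abs(X[...,1])<.06)&(X[...,2]>-.1)&(d>0)&(d<.2); P=X[g]
        print(o,m.current_grip_width(),"tip z",np.percentile(P[:,2],[50,99,100]) if len(P) else None,"inner y",np.percentile(P[:,1]*sgn,[0,2]))
```

```text
scene start tcp pix [304.8733 313.3207] [303.784  291.4257]
0 0.002541401642425394 tip z [-0.087  -0.0401 -0.0358] inner y [0.0002 0.0008]
0 0.002541401642425394 tip z [-0.0872 -0.0403 -0.0362] inner y [0.0001 0.0008]
0.2 0.19984247246311082 tip z [-0.0863 -0.0388 -0.0324] inner y [0.0088 0.0093]
0.2 0.19984247246311082 tip z [-0.0863 -0.0389 -0.0323] inner y [0.0081 0.0086]
0.5 0.5014840846794015 tip z [-0.0869 -0.0406 -0.0355] inner y [0.0198 0.0216]
0.5 0.5014840846794015 tip z [-0.0868 -0.0406 -0.0357] inner y [0.0195 0.021 ]
1 0.9969643091852661 tip z [-0.0875 -0.0501 -0.0453] inner y [0.0366 0.0396]
1 0.9969643091852661 tip z [-0.0878 -0.0501 -0.0458] inner y [0.0364 0.039 ]
```

Finding: camera depth, the scene view and the 14 N contact all agree that the real fingertips end about 31–36 mm short of the reported TCP. I'll correct for that (and check it by contact) and grasp the bar again.

```bash
cat >> h.py <<'E'
E_=.031   # real fingertip lies this far behind the reported TCP
def tip(): return np.array(m.current_ee_pos())-E_*np.array(m.current_tcp_rot())[:,2]
def gl(p,R=None,v=.15):
    RR=np.array(m.current_tcp_rot()) if R is None else R
    m.move_l(np.array(p)+E_*RR[:,2],R,max_speed=v)
def gp(p,R): m.move_ptp(np.array(p)+E_*R[:,2],R)
def low(p,z,step=.004,fmax=15,v=.05):
    return lower(np.array([p[0],p[1],tip()[2]-E_]),z-E_,step,fmax,v)+E_
E
python3 - <<'E'
from h import *
m.set_gripper(.5,80)
gl([*KX,.118],v=.2); print(low(KX,.083,.008))
m.set_gripper(0,80);print(m.current_grip_width()*85,m.current_grip_force(),tip(),m.current_force(),m.current_time())
c,im,d=snap("wrist","grip2.png",(120,100,520,480),1)
E
```

```text
0.083
16.738899297999104 78.01775693893433 [0.5616 0.041  0.0833] [0.2363 0.5589 2.5496] 17.1667
```

View pics/grip2.png

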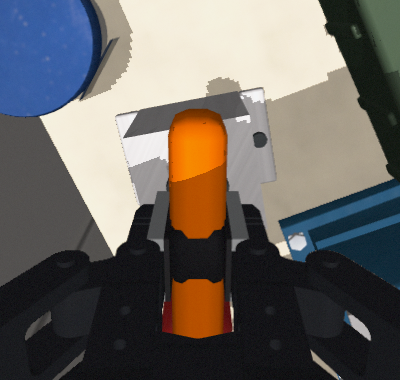

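```bash
cat > lock.py <<'E'
from h import *
import sys
OFF=.079
def insert(n,yaw):
    P=LK[n]; R=down(np.radians(yaw)); gp([*P,.205],R); gl([*P,.082+OFF],v=.12)
    z=low(P,.065+OFF,.004,12); print(n,"key tip z",z-OFF,m.current_force(),m.current_ft_torque()); return z
def turn(n,y0,y1,z,k=6):
    for y in np.linspace(y0,y1,k+1)[1:]:
        gl([*LK[n],z],down(np.radians(y)),v=.05) if 0 else m.move_ptp([*LK[n],z-E_],down(np.radians(y)))
        print(round(y,1),"F",m.current_force(),"Mz",round(m.current_ft_torque()[2],3))
E
python3 - <<'E'
from lock import *
gl([*KX,.21],v=.15);print(m.current_grip_width()*85)
z=insert("L",13.5);print(m.current_time())
E
```

```text
16.851944330943187
L key tip z 0.06500000000000002 [ 0.1955  0.3017 -2.0242] [ 0.0058 -0.0279  0.0325]
20.825
```

Run:
```python
from lock import *
turn("L",13.5,110,.144,6)
turn("L",110,101,.144,1)
gl([*LK["L"],.205],v=.12)
z=insert("R",11)
if z<.145:
    turn("R",11,110,z,6); turn("R",110,101,z,1); gl([*LK["R"],.205],v=.12)
print(m.current_time(),m.current_grip_width()*85)
```

```text
29.6 F [ 1.3147 -0.1262 -2.7368] Mz -0.047
45.7 F [ 3.1748  0.2052 -1.6175] Mz -0.033
61.8 F [ 1.8597 -0.1154 -1.0115] Mz -0.006
77.8 F [ 2.9072  1.5443 -0.974 ] Mz 0.014
93.9 F [ 2.606   0.6755 -0.9149] Mz -0.021
110.0 F [ 2.1967  1.0921 -0.5537] Mz -0.035
101.0 F [ 0.7384 -0.0106 -0.2051] Mz -0.015
R key tip z 0.06500000000000002 [-0.9862 -0.3345 -1.7996] [-0.0213 -0.0341  0.0263]
27.5 F [ 1.5206  1.0635 -2.209 ] Mz -0.0
44.0 F [ 1.8176  1.6122 -1.747 ] Mz -0.036
60.5 F [ 2.7555  1.3369 -1.4399] Mz 0.016
77.0 F [ 3.9775  1.2267 -0.4606] Mz -0.022
93.5 F [ 2.5709  2.7975 -0.1242] Mz 0.03
110.0 F [ 2.6255  2.5235 -0.3473] Mz -0.013
101.0 F [ 1.5951  0.1389 -1.2061] Mz -0.043
30.15 16.628416259714548
```

Run:
```python
from h import *
m.move_ptp([.42,-.17,.42],down(0)); c,im,d=snap("wrist")
t=[cv2.resize(im[v-40:v+40,u-40:u+40],(400,400),interpolation=cv2.INTER_CUBIC) for u,v in((256,95),(398,80))]
cv2.imwrite("pics/locks.png",np.hstack(t)[:,:,::-1])
```

```text
(no output)
```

View pics/locks.png

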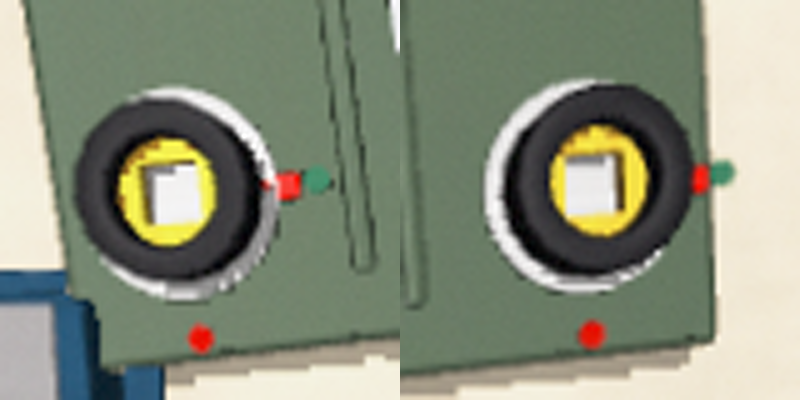

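Both pointers (289,187) and (700,180) stand about 2–3° short of the green marks. I'll give each lock a small extra turn and then put the key back.

Run:
```python
from lock import *
for n in "RL":
    z=insert(n,100)
    if z<.145: turn(n,100,116.5,z,2); turn(n,116.5,106,z,1)
    gl([*LK[n],.205],v=.15)
gp([*KX,.20],down(KY)); gl([*KX,.15],v=.15); print(low(KX,.0835,.01,12))
print(m.current_force()); m.set_gripper(.45); gl([*KX,.16],v=.15)
c,im,d=snap("wrist","ret.png",(120,0,520,300),1); print(m.current_time())
for n in["t_key","lid_lever","lever_tip"]:print(n,[(np.round(r["at"],4).tolist(),round(r["confidence"],2)) for r in m.look_for("wrist",n)[:2]])
```

```text
R key tip z 0.06500000000000002 [ 0.0186  0.2957 -1.188 ] [ 0.0251 -0.0108 -0.0083]
108.2 F [ 1.5076  1.7898 -1.8226] Mz -0.072
116.5 F [ 2.0147  1.7636 -1.9569] Mz -0.037
106.0 F [ 0.2519  0.4653 -1.0888] Mz 0.049
L key tip z 0.06500000000000002 [ 0.5922  0.4388 -1.0815] [-0.0026 -0.0404  0.0172]
108.2 F [ 1.9312  1.5668 -1.945 ] Mz -0.065
116.5 F [ 1.689   2.104  -0.4755] Mz -0.001
106.0 F [-0.4217 -0.9153 -1.9759] Mz 0.025
0.0835
[ 0.5065  0.1377 -1.3124]
46.4583
t_key [([0.5677, 0.0399, 0.1127], 0.95)]
lid_lever [([0.3882, -0.1621, 0.0116], 0.91)]
lever_tip [([0.3943, -0.1675, 0.0075], 0.72)]
```

View pics/ret.png

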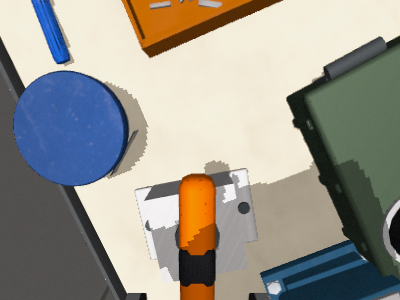

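The key is back in its stand ((197,240)). Next I measure the lever and the lid edges.

Run:
```python
from h import *
a=np.radians(6.3);ax=np.array([np.cos(a),np.sin(a)]);ay=np.array([-np.sin(a),np.cos(a)])
for f in("w0","w1","cL","cR"):
    z=np.load(f+".npz",allow_pickle=True);c=z["c"].item();X=cloud(c,z["d"]);hsv=cv2.cvtColor(z["im"],cv2.COLOR_RGB2HSV)
    g=(hsv[...,0]>45)&(hsv[...,0]<85)&(hsv[...,1]>40)&(abs(X[...,2]-.0625)<.003)
    n,l,s,_=cv2.connectedComponentsWithStats(g.astype(np.uint8));k=1+s[1:,4].argmax();P=X[l==k][:,:2];u,v=P@ax,P@ay
    # edges: per-bin extremes, median
    bins=[(u[(v>b)&(v<b+.01)].min(),u[(v>b)&(v<b+.01)].max()) for b in np.arange(v.min()+.01,v.max()-.02,.01)]
    print(f,"front",np.median([b[0] for b in bins]),"rear",np.median([b[1] for b in bins]),"v",np.percentile(v,[.2,99.8]),len(P))
print("locks uv",[(LK[n]@ax,LK[n]@ay) for n in"LR"])
p=[.40,-.235];m.move_ptp([p[0]+.01,p[1],.17],down(0))
c,im,d=snap("wrist");X=cloud(c,d);hsv=cv2.cvtColor(im,cv2.COLOR_RGB2HSV)
g=(hsv[...,0]>20)&(hsv[...,0]<35)&(hsv[...,1]>140)&(X[...,2]>.01)&(X[...,2]<.03)&(X[...,0]<.44)
P=X[cv2.morphologyEx(g.astype(np.uint8),cv2.MORPH_OPEN,np.ones((3,3)))>0];print("handle",cv2.minAreaRect((P[:,:2]*1000).astype(np.float32)),np.median(P[:,2]),len(P))
b=(X[...,2]>.0065)&(X[...,2]<.03)&(X[...,0]>.34)&(X[...,0]<.43)&(X[...,1]<-.1)&(X[...,1]>-.37)
b=cv2.morphologyEx(b.astype(np.uint8),cv2.MORPH_OPEN,np.ones((3,3)));n,l,s,_=cv2.connectedComponentsWithStats(b);k=1+s[1:,4].argmax();P=X[l==k]
print("lever",cv2.minAreaRect((P[:,:2]*1000).astype(np.float32)),P[P[:,1].argmax()],len(P))
cv2.imwrite("pics/lev.png",im[:,:,::-1])
```

```text
w0 front 0.4638281845009583 rear 0.5985082431445716 v [-0.3513 -0.1145] 16612
w1 front 0.4639695393032044 rear 0.6060663909798406 v [-0.3503 -0.1131] 18094
cL front 0.4645806923903777 rear 0.6066664412914576 v [-0.3505 -0.1139] 38385
cR front 0.46454408707247097 rear 0.6065977730523515 v [-0.352  -0.1153] 36822
locks uv [(np.float64(0.5033272649499699), np.float64(-0.14500798032516304)), (np.float64(0.5033956296137583), np.float64(-0.3211793892605313))]
handle ((375.6368713378906, -296.4355773925781), (98.9483413696289, 24.651702880859375), 83.31390380859375) 0.01872295273041386 3104
lever ((380.7112731933594, -253.31874084472656), (185.76483154296875, 24.657855987548828), 83.25411987304688) [ 0.3826 -0.1606  0.0102] 5736
```

View pics/lev.png

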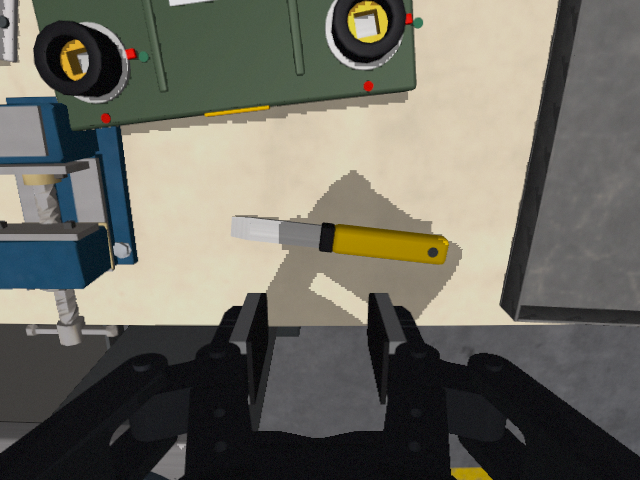

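Lever lies at (235,225)–(445,250), notch strip at (237,111); I'll grasp it and bring it before the notch.

```bash
cat >> h.py <<'E'
CY=np.radians(6.3); AX=np.array([np.cos(CY),np.sin(CY)]); AY=np.array([-np.sin(CY),np.cos(CY)])
UF,VC,UH=.464,-.2329,.612      # lid front, mid-plane, hinge in case-aligned coordinates
def cw(u,v,z): return np.array([*(u*AX+v*AY),z])
LG=np.array([.3780,-.2762]); LY=np.radians(83.28)
def levtip(u,z,v=VC,sp=.1,yaw=CY): # put lever tip at (u,v,z), lever level
    gl(cw(u-.116,v,z-.006),down(yaw),v=sp)
E
python3 - <<'E'
from h import *
m.set_gripper(.6,110); gp([*LG,.07],down(LY)); gl([*LG,.025],v=.15); print("z",low(LG,.003,.006,8))
m.set_gripper(0,110);print(m.current_grip_width()*85,m.current_grip_force(),m.current_force(),tip())
gl([*LG,.075],v=.12); p=cw(UF-.035-.116,VC,.075);gp(p,down(CY)); levtip(UF-.03,.05)
c,im,d=snap("wrist","pre.png",(100,60,540,400),1.5);X=cloud(c,d)
q=X[(X[...,2]>.03)&(X[...,2]<.058)];u=q[:,:2]@AX-UF;v=q[:,:2]@AY-VC
for a in np.arange(-.06,0.0,.01):
    s=(u>a)&(u<a+.01)&(abs(v)<.03);
    if s.sum()>5: print(round(a,3),np.median(q[s,2]),np.percentile(v[s],[3,97]),s.sum())
s=(u<-.003)&(abs(v)<.015);print("tip u",np.percentile(u[s],[99,100]));print(m.current_time(),m.current_grip_width()*85)
E
```

```text
z 0.002999999999999999
21.06083685347305 108.62958669662476 [-2.4284  2.2749  9.0462] [ 0.3781 -0.2763  0.0036]
-0.06 0.052018515572251775 [-0.0094  0.0096] 2251
-0.05 0.05189476679464084 [-0.009   0.0093] 2282
-0.04 0.05141954014209169 [-0.0086  0.0088] 108
tip u [-0.0402 -0.0391]
53.975 21.14248958755138
```

View pics/pre.png

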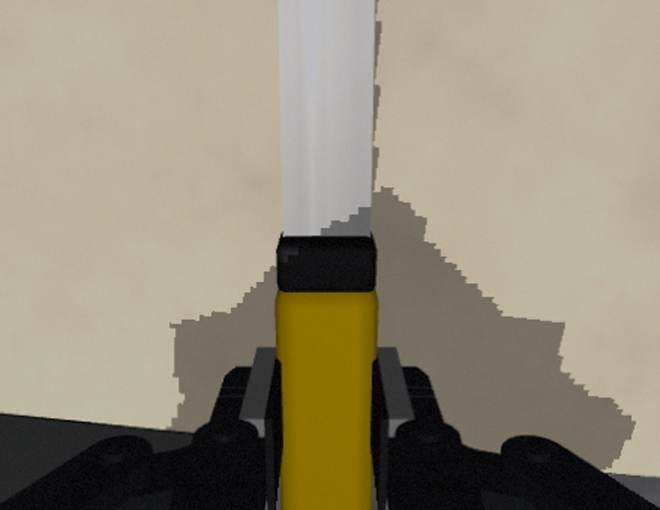

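Run:
```python
from h import *
f0=np.array(m.current_force())
for du in(-.01,-.002,.003,.008,.013):
    levtip(UF+du,.0495,sp=.08); f=np.array(m.current_force())-f0; print(du,f)
    if np.linalg.norm(f[:2])>10: break
else:
    r=UH-UF-.013
    for k,th in enumerate(np.radians([2,5,9,14,20,27,35])):
        levtip(UH-r*np.cos(th),.0515+r*np.sin(th),sp=.07); print(round(np.degrees(th)),np.array(m.current_force())-f0)
print(m.current_time(),m.current_grip_width()*85)
snap("top");print("lid",[(np.round(r["at"],3).tolist(),round(r["confidence"],2)) for r in m.look_for("top","lid_edge")[:2]])
snap("scene","lift.png",(160,160,560,400),1.5)
```

```text
-0.01 [0.3247 0.0019 0.1256]
-0.002 [ 0.3349 -1.5956  0.2367]
0.003 [ 0.9707 -1.2783 -0.9707]
0.008 [ 0.6625 -0.9226 -0.5871]
0.013 [ 0.2831 -1.8131 -0.658 ]
2 [-1.4791 -0.7285 -2.3602]
5 [-1.4612 -1.1025 -1.7785]
9 [-0.4472 -1.4578 -1.7418]
14 [ 0.5174 -1.5586 -1.9821]
20 [-0.1565 -1.6618 -0.6171]
27 [-0.6532 -1.3698 -0.4646]
35 [ 0.0887 -0.7871 -0.0955]
57.625 21.023649675211402
lid [([0.569, -0.177, 0.12], 0.6), ([0.555, -0.19, 0.101], 0.38)]
```

View pics/lift.png

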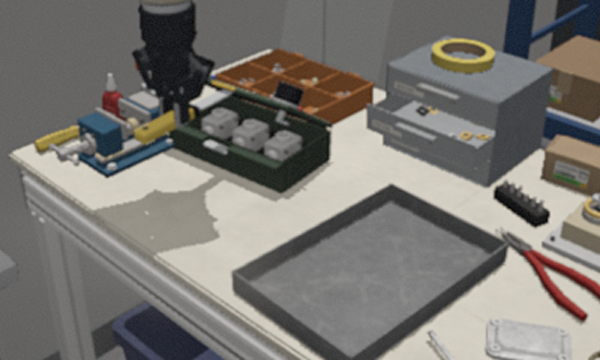

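The lid follows the lever (about 35°), and three blocks are in the pockets. Next I swing it fully open and lay the lever back down.

Run:
```python
from h import *
f0=np.array(m.current_force()); r=UH-UF-.013
for a in(48,62,76,90,100,104,106,108):
    th=np.radians(a); levtip(UH-r*np.cos(th)+.003*np.sin(th),.0515+r*np.sin(th),sp=.15); f=np.array(m.current_force())-f0; print(a,f)
    if f[:2]@AX<-12: break
th=np.radians(85); levtip(UH-.2,.19,sp=.2)
p=cw(UF-.15,VC,.10); gl(p,v=.3)
gp([*LG,.08],down(LY)); gl([*LG,.02],v=.15); print("z",low(LG,.0025,.004,6)); m.set_gripper(.6); gl([*LG,.08],v=.2)
print(m.current_time())
m.move_ptp([*cw(.53,VC,.36)],down(CY)); c,im,d=snap("wrist");np.savez("open",im=im,d=d,c=c);cv2.imwrite("pics/open.png",im[:,:,::-1])
X=cloud(c,d);q=X.reshape(-1,3);u=q[:,:2]@AX-.544;v=q[:,:2]@AY-VC
for vy in(-.066,0,.066):
    s=(abs(u-.009)<.045)&(abs(v-vy)<.03)&(q[:,2]>.039)&(q[:,2]<.07); P=np.c_[u,v,q[:,2]][s]
    print(vy,len(P)); 
    if len(P)>30: print(cv2.minAreaRect((P[:,:2]*1000).astype(np.float32)),np.median(P[:,2]),P[:,:2].mean(0))
    t=s&(q[:,2]>.048); print("top",np.c_[u,v,q[:,2]][t].mean(0),t.sum())
```

```text
48 [0.4313 0.052  0.3478]
62 [-0.6119 -0.3065 -0.6985]
76 [-0.231   0.2628  0.038 ]
90 [0.4346 0.5083 0.3658]
100 [-0.2813  0.1097 -1.0548]
104 [-6.1774 -0.2363  1.6135]
106 [-29.3643  -4.5074   8.0612]
push [-3.7063  2.6503 22.1017] at z -0.0285
z 0.0024999999999999988
65.875
-0.066 1384
((7.271511077880859, -66.08474731445312), (54.756683349609375, 40.02389907836914), 0.52955162525177) 0.04509638188477995 [ 0.0093 -0.0639]
top [ 0.0091 -0.0637  0.0526] 253
0 1397
((8.54281997680664, 0.04252052307128906), (51.765079498291016, 39.769386291503906), 0.11762685328722) 0.045170659121158654 [0.0093 0.0014]
top [0.0089 0.0018 0.0527] 248
0.066 1387
((11.195638656616211, 66.22988891601562), (57.49958419799805, 39.63254165649414), 0.26024436950683594) 0.0452301257446511 [0.0093 0.067 ]
top [0.009  0.0678 0.0527] 252
```

View pics/open.png

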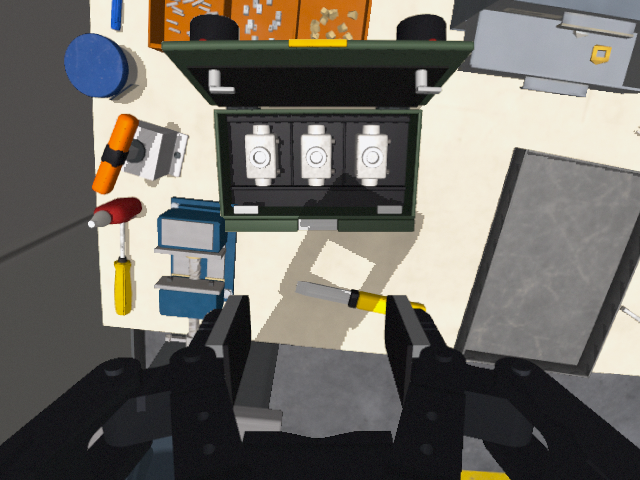

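Lid stands open at its stop, the lever lies flat at (360,300), and three blocks sit at (262,155), (316,155) and (371,155). Next I measure the tray and fetch the first block, with the wrist camera turned away from the lid.

```bash
cat >> h.py <<'E'
def tray():
    m.move_ptp([.42,-.47,.44],down(0)); c,im,d=snap("wrist"); X=cloud(c,d)
    g=(X[...,2]>.022)&(X[...,2]<.04)&(X[...,1]<-.3)&(X[...,1]>-.75)&(d>0)&(d>.4)
    n,l,s,_=cv2.connectedComponentsWithStats(cv2.dilate(g.astype(np.uint8),np.ones((3,3))));k=1+s[1:,4].argmax()
    r=cv2.minAreaRect((X[(l==k)&g][:,:2]*1000).astype(np.float32)); return r,im
def pick(v,u=.553):
    m.set_gripper(.62,60); R=down(CY+np.pi); gp(cw(u,v+VC,.11),R); gl(cw(u,v+VC,.06),v=.2)
    z=low(cw(u,v+VC,0),.020,.01,12,.08); m.set_gripper(0,60); w=m.current_grip_width()*85
    gl(cw(u,v+VC,z+.085),v=.15); print("picked z",z,"w",w,m.current_grip_width()*85,m.current_force(),m.current_time()); return z
def place(p,yaw,z):
    gp([*p,.11],down(yaw)); gl([*p,.045],v=.2); zz=low(p,z-.004,.005,8,.05); m.set_gripper(.6); gl([*p,.11],v=.25); print("placed",zz,m.current_time())
E
python3 - <<'E'
from h import *
r,im=tray();print(r,m.current_time());cv2.imwrite("pics/tray.png",im[:,:,::-1])
z=pick(-.065)
E
```

```text
((455.9863586425781, -512.7020874023438), (200.9230194091797, 300.3861083984375), 86.63821411132812) 68.7333
picked z 0.02 w 34.62148005110588 34.93184524792539 [ 0.1187 -0.1966 -1.5046] 74.0833
```

Run:
```python
from h import *
T=np.array([.456,-.5127]);ty=np.radians(86.64);L=np.array([np.sin(ty),-np.cos(ty)])
place(T+.085*L,ty,.02)
for v,k in((.001,0),(.067,-1)):
    z=pick(v); place(T+.085*k*L,ty,z)
r,im=tray();print(r,m.current_time());cv2.imwrite("pics/tray2.png",im[:,:,::-1])
```

```text
placed 0.016 78.1333
picked z 0.02 w 35.150815483591145 35.03713266525062 [ 0.349  0.301 -2.481] 82.175
placed 0.016 86.3417
picked z 0.02 w 35.021426021000636 34.82529777053233 [ 0.112   0.1735 -1.5116] 90.875
placed 0.016 95.3333
((456.1357727050781, -512.696533203125), (201.1234893798828, 300.7779541015625), 86.57319641113281) 96.8167
```

View pics/tray2.png

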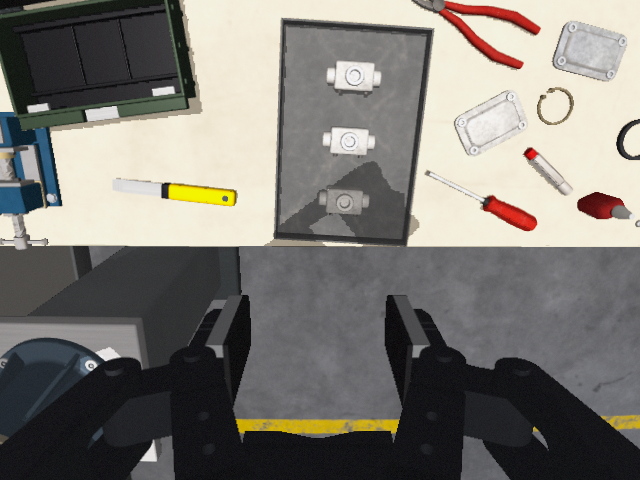

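All three blocks stand upright in the tray at (355,77), (349,141) and (344,202), the case is empty and the lever lies flat. Now I close the lid from behind with shut fingers.

Run:
```python
from h import *
m.set_gripper(0,40); R=down(CY+np.pi)
gp(cw(.69,VC,.33),R); f0=np.array(m.current_force()); gl(cw(.69,VC,.185),v=.15); print("behind",np.array(m.current_force())-f0,m.current_time())
for a in(106,98,88,76,64,52,40,30,20,12,6,3):
    t=np.radians(a); e=np.array([-np.cos(t),np.sin(t)]); n=np.array([np.sin(t),np.cos(t)])
    C=np.array([UH,.056])+.135*e+.006*n; gl(cw(C[0]+.011,VC,C[1]),v=.12); f=np.array(m.current_force())-f0; print(a,f)
    if np.linalg.norm(f)>25: break
P=cw(C[0]+.011,VC,0); print("z",low(P,.056,.0015,12,.03),np.array(m.current_force())-f0)
gl([P[0],P[1],.2],v=.2); m.move_ptp([.42,-.17,.42],down(0)); c,im,d=snap("wrist","closed.png");X=cloud(c,d)
q=X.reshape(-1,3);u=q[:,:2]@AX;v=q[:,:2]@AY-VC
for a in(.475,.53,.585): s=(abs(u-a)<.006)&(abs(v)<.04)&(q[:,2]>.03);print(a,np.median(q[s,2]))
print(m.current_time())
```

```text
behind [-0.2895  0.8954  1.1476] 100.7
106 [ 0.3099 -0.0592  0.2091]
98 [-0.114   0.4899 -0.0122]
88 [-0.3094  0.0492  0.4501]
76 [-0.1178  0.2196  1.4383]
64 [0.2019 0.1038 0.6224]
52 [-0.1695  0.6078  0.8704]
40 [ 0.5601  0.5582 -0.191 ]
30 [-0.963   1.1279  0.2794]
20 [-0.0385  0.9371  1.466 ]
12 [-0.1883  0.286   1.1213]
6 [1.7236 0.3384 1.2598]
3 [-0.884  -0.5851  0.1489]
push [-6.8653  3.938  26.2727] at z 0.028975182792124632
z 0.05997518279212463 [-7.7493  3.3529 26.4216]
0.475 0.5944513647541564
0.53 0.06339021859700053
0.585 0.06312107101239234
109.85
```

View pics/closed.png

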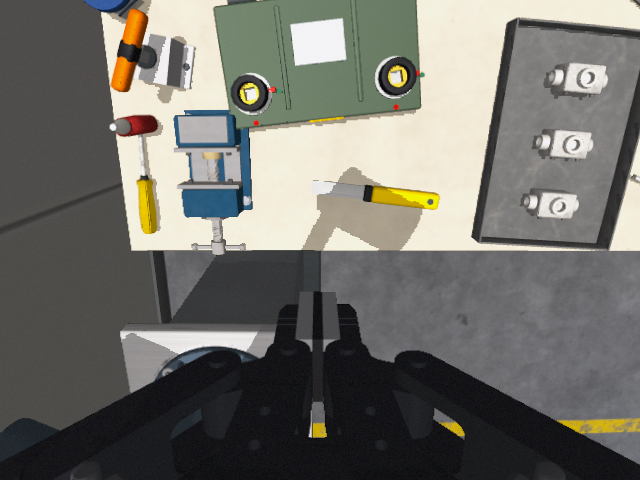

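The lid is shut again (flat at 63 mm, edges where they were at the start). The key is in its stand, the lever is flat, and the blocks are upright in the tray. I'm handing in.

```bash
python3 -c "
from h import *
print(m.sign_off(),m.current_time())"
```

```text
the job is handed in; nothing more can be done
the job is handed in; nothing more can be done
```

The job is handed in at about 110 s: both locks opened, the key back in its stand, the lever flat on the worktop, three valve blocks upright in the tray and the empty case shut; my first grasp at the key closed on its handle with about 14 N, because the real fingertips end about 31 mm short of the reported TCP.

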